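# Spread a snap ring over a grooved stub axle and hold it open at the groove

## Task

Take the snap-ring pliers, with the snap ring on their tips, out of the wooden stand by their handles and, squeezing the handles fully so that the ring is spread, slide the ring down over the top end of the grooved stub axle until it is level with the groove, pliers upright. The job finishes while you are still holding: keep the handles squeezed and the ring spread around the groove, not resting or leaning on the axle, and do not let go. Use the thick stub with the groove, not the thin plain one, and leave the other things on the bench where they are.

Things in the scene. Friction and masses are not known exactly. Their poses are not given: they have to be found in the camera images.
- pliers: Snap-ring pliers, upright, nose down, 160 mm tall, about 0.2 kg. Origin: where the stub's axis belongs when the ring is spread, at mid thickness of the ring. z up along the pliers; y from right to left handle (they close along y); x from the plane of handles and jaws (at x = -5.3 mm) to the closed back of the ring
- handles (a point): where to grip, fingers closing along the pliers' y: midway between the handles, 135 mm above the pliers' origin, x = -5.3 mm. Handles: two flat black rubber plates 16 mm wide (x), 6 mm thick, from 100 to 156 mm above the origin; over their outer faces here 45 mm relaxed (52 at the top), 28 mm and parallel when fully squeezed
- pivot (a point): pliers' pivot, 80 mm above the pliers' origin, x = -5.3 mm; here a fixed cross-plate 84 (y) x 24 (x) x 6 mm, underside 77 mm above the origin, lies on the stand's walls. Squeezing the handles drives the jaws apart; they are sprung shut: 5 N on each handle starts them, 9 to 10 N reaches the stop; grip with 20 to 40 N
- opening (a point): the pliers' origin again, mid opening of the spread ring. Steel ring 4 mm thick and wide, gap towards the handles' plane, stays on the jaw tips. Inside 21 mm across relaxed; fully spread, a 24 mm stub here has some 2 to 3 mm free all round. Tips reach 3 mm below (5 relaxed); spread, jaws and ring lie within 24 mm of here in y, 19 mm in x
- jaw_left (a joint): opening of the pliers: 0 relaxed (ring shut), 0.15 rad handles fully squeezed (ring fully spread, at the stop)
- stand: wooden stand, base 100 x 100 x 8 mm, two side walls 10 mm thick (32 to 42 mm either side in y), 44 mm wide in x, 115 mm high, with 4 mm end lips on top; the pliers hang by the cross-plate lying across both walls, ring and jaws between them 38 mm above the table; lift straight up. Origin under its middle; axes parallel to the pliers' at the start. Fixed
- axle: aluminium block 90 x 80 x 36 mm with a 44 mm steel flange (top at 46 mm) and on it the upright grooved steel stub axle, 24 mm thick. Origin: under the block on the stub's axis; z up. Fixed
- groove (a point): middle of the groove, on the stub's axis, 60 mm above the table; groove 10 mm wide (55 to 65 mm height), 20 mm across
- stub_top (a point): centre of the grooved stub's top end, 86 mm above the table, tapered over the last 6 mm
- plain_axle: the look-alike: same block with a thin plain stub, 16 mm thick, no groove, top at 90 mm. Origin under the block. Fixed; the two blocks may change places. Not to be used.
- paint_jar: small closed glass paint jar, 44 mm across, 55 mm high; a bystander, origin under its middle
- glue_bottle: closed white bottle, 42 mm across, 85 mm high; a bystander, origin under its middle
- dish: shallow round steel dish, 90 mm across, 18 mm high; a bystander, origin under its middle
- strut: yellow bar with black ends, 130 x 22 x 16 mm, lying flat; a bystander, origin under its middle
- sanding_stick: flat cork-coloured stick, 170 x 22 x 8 mm, lying flat; a bystander, origin under its middle
- model_hull: small red stepped model part, 70 x 34 x 26 mm; a bystander, origin under its middle
- hobby_driver: screwdriver, 150 mm long, lying flat; a bystander, origin under its middle
Mind the look-alikes: they are no part of the job. What is meant by the pliers is not green, and is the smaller of those in its own colour.

How it is judged:
On the way, in this order (a step that is already met when the one before it is completed fails the run):
1. the pliers are lifted out of the stand, held by the handles (height (world z) of pliers above 0.075 m and contact force between the fingers and pliers above 4 N), for 0.1 s.
2. the ring, spread, is above the top end of the grooved stub and over it (z of pliers in the frame of axle above 0.088 m and horizontal distance between pliers and axle below 0.01 m and value of joint jaw_left above 0.125 rad and contact force between the fingers and pliers above 4 N), for 0.1 s.
At the end, for the whole second after the job is handed in: the ring (the pliers' origin) is within 3.5 mm of the groove's middle height and within 5 mm of the stub's axis, the pliers within 0.12 rad of upright and still, spread at least 0.125 of 0.15 rad, held by the fingers (over 4 N), pressing on the axle with less than 4 N (z of pliers in the frame of axle between 0.0565 and 0.0635 m and horizontal distance between pliers and axle below 0.005 m and angle between pliers's own z axis and vertical below 0.12 rad and value of joint jaw_left above 0.125 rad and contact force between the fingers and pliers above 4 N and contact force between pliers and axle below 4 N and linear speed of pliers below 0.02 m/s); the arm keeps its last pose, push and grip.
It fails at once if a bystander is shifted by more than 3 cm (distance of any of paint_jar, glue_bottle, dish, strut, sanding_stick, model_hull, hobby_driver from where it was at the start of the episode above 0.03 m).
It also fails if it takes over 46 s, if anything falls off the work surface, if the arm or the gripper's body presses on something with over 40 N, if the wrist force passes 120 N, or if a joint passes its speed limit or range.

## Robot

A 6-joint arm with a two-finger parallel gripper is mounted at the origin on the work surface. World frame = base frame: x ahead of the robot, y to its left, z up, the work surface at z = 0. Lengths are in m, angles in rad, forces in N, time in s.
With the tool pointing down it reaches from about 0.3 to 0.875 m from the base axis. Payload 6.4 kg.
Tool frame: the origin (TCP) lies midway between the tips of the shut fingers; the grasp point (between the pads) lies 19 mm behind it; z points along the fingers, y is the direction in which the jaws open and shut (so a half turn about z gives the same grasp; the last joint's range is limited). The gripper opens to 85 mm and grips with 20 to 120 N. Pads are 22 mm wide; open, the fingers measure 114 mm over their backs; the gripper's body (76 mm by 85 mm) begins 54 mm behind the grasp point. The pads swing forward as they close: fully open they stand 13 mm farther back than shut.
Start: joints at [1.073, 0.181, 1.607, -0, 1.354, -0.206], TCP at [0.165, 0.551, 0.202] pointing down, gripper open.
Joint ranges: [-2.99, 2.99], [-0.89, 2.07], [0.3, 2.58], [-1.14, 4.28], [0, 2.63], [-3.12, 3.12]. Speed limits (rad/s): [2.57, 2.57, 3.01, 3.14, 3.14, 3.14].

## Interface

Orientations are given as a unit quaternion [w, x, y, z].
In Python, from bench import get_obs, camera, hand_in gives the robot as it stands.
- The arm moves only by the tool drive_tool, never from a script. Its argument "deltas" is a list of rows, each a list of 2 entries, a list of its own where there are three numbers: the shift along the world's x, y, z in m, then the turn about the world's z in rad. A call has 1 to 10 rows; each row shifts and turns the pose as measured when the row begins; what a row does not reach is not made up. A row lasts 1/10 s, in which the tool goes at most 50 mm and 8.59 degrees, less where a joint would pass 70% of its speed; a pose out of reach is approached as far as the arm can. A call is refused whole if a number of a shift passes 0.05 or a number of a turn 0.15, either way. A call with a gripper value outside its range is refused whole. "gripper" is the opening, from 0 (shut) to 1 (fully open), set as the call begins (left out, the last holds). The fingers move at their own pace and stop on an object; the grip force is fixed at half the most. Time passes only in rows, so rows that do not move let the fingers close. It gives the time, the measured TCP pose, the force and the opening at its end, in the units of the state.
- get_obs(): the state, without advancing time (a new reading comes with each control period).
- camera(name): name is "scene" or "top"; returns a dict with "frame" (400x640x3 uint8, red, green, blue), "fx", "fy", "cx", "cy" (pixels), "k1" (the pictures are not rectified: a ray, as slopes to the right and down, at radius r is drawn at 1 + k1 r^2 times it, then the intrinsics apply), "eye" and "attitude" of the camera in the world. Camera axes: x right, y down, z forward; pixel columns grow to the right and rows downward; lengths in m; the calibration is good to about 2 mm. A picture is of the moment at which its call begins. There is no depth.
- hand_in(): hands the job in, once; it reports no verdict.
The state is a dict: "time_s": time; "q": joint angles; "dq": joint speeds; "joint_efforts": joint torques, N m; "eef_pos": TCP position; "eef_rot": TCP orientation; "wrist_force": force on the tool from outside, world axes, zero at the start; "torque": the same for the moment, N m; "opening": opening from 0.0 (shut) to 1.0 (fully open).
Only numpy, scipy, OpenCV 4.12 (cv2) and the standard library are available. Lean on these libraries where they do the work, as an engineer would, in place of code of your own. Each camera call takes 0.05 s, during which the arm holds its last target.

## Working session

There is one attempt and no reset: what is moved stays moved. The work goes in short steps, Python scripts to look and compute and a tool call to move; the robot and the scene stay as the last step left them, time stands still between calls to the robot, and variables do not carry over. Pictures are saved under pics/ and viewed, and the job is handed in when it is done.

Besides the shell and the picture viewer there is one more tool, called after "Request:" as name([rows], argument=value, ...), one row to a line, values as JSON. drive_tool: Moves the arm, as the interface text tells. Its arguments: {"type":"object","properties":{"deltas":{"type":"array","items":{"type":"array"}},"gripper":{"type":"number"}},"required":["deltas"]}

```bash
mkdir -p pics; ls
python3 - <<'E'
from bench import get_obs,camera
import cv2,json
o=get_obs();print(o)
for n in("scene","top"):
    c=camera(n);f=c.pop("frame");cv2.imwrite(f"pics/{n}0.png",f[:,:,::-1]);print(n,c)
E
```

```text
pics
{'time_s': 0.0, 'q': array([ 1.07271833e+00,  1.81567034e-01,  1.60802256e+00,  1.08079372e-05,
        1.35380688e+00, -2.06275951e-01]), 'dq': array([ 0.00014939, -0.00087644,  0.0008352 ,  0.00053969,  0.00073726,
        0.00159633]), 'joint_efforts': array([ 7.93967865e-04, -4.44890070e+01, -3.51328611e+01, -6.02810883e-05,
        9.12238058e-03, -1.57332920e-05]), 'eef_pos': array([0.16508175, 0.5501518 , 0.20156256]), 'eef_rot': array([-3.16058851e-04,  1.45385036e-01,  9.89374741e-01, -8.44734026e-04]), 'wrist_force': array([-1.015171  ,  0.10930558, -0.17694363]), 'torque': array([0.01482747, 0.03796539, 0.04612754]), 'opening': 0.9978178674083249}
scene {'fx': 414.55348723321464, 'fy': 414.55348723321464, 'cx': 322.47018083199583, 'cy': 199.54273004790122, 'k1': 0.007353131839779347, 'eye': array([1.08147197, 0.18523128, 0.94116455]), 'attitude': array([-0.19295516,  0.54910058,  0.7657332 , -0.27369604])}
top {'fx': 412.8517319152713, 'fy': 412.8517319152713, 'cx': 319.19045663656505, 'cy': 200.59304799436816, 'k1': -0.0033206363787934355, 'eye': array([ 0.20186529, -0.05845372,  1.21796899]), 'attitude': array([ 0.08101526, -0.69965156,  0.70760853, -0.05669563])}
```

View pics/scene0.png

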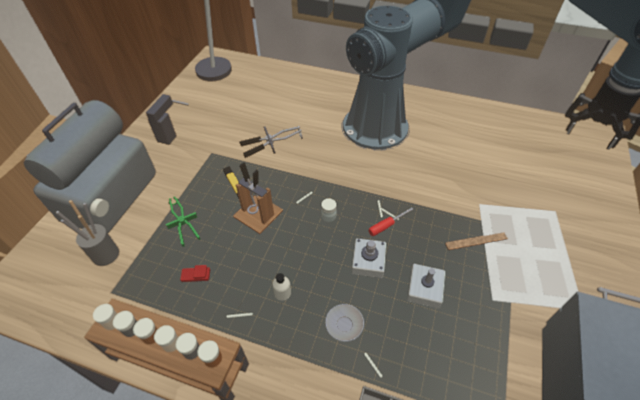

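View pics/top0.png

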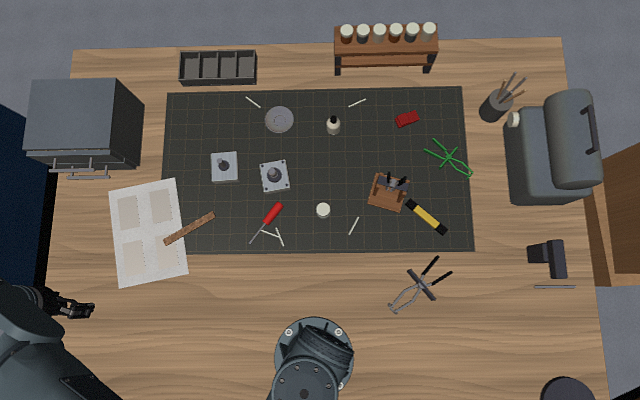

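The top view shows the stand with the pliers near (390,188) and the strut beside it at (427,216). The blocks are at (274,176) and (224,166). Next I'll enlarge these areas.

```bash
cat > h.py <<'E'
import numpy as np,cv2
from bench import get_obs,camera
from scipy.spatial.transform import Rotation as R
def crop(n,u0,v0,w,h,s,out):
    f=camera(n)["frame"][v0:v0+h,u0:u0+w,::-1]
    f=cv2.resize(f,None,fx=s,fy=s,interpolation=cv2.INTER_CUBIC)
    for i in range(0,w,10):
        cv2.line(f,(i*s,0),(i*s,6),(255,255,255),1)
        if i%20==0: cv2.putText(f,str(u0+i),(i*s,18),0,.4,(0,255,255),1)
    for i in range(0,h,10):
        cv2.line(f,(0,i*s),(6,i*s),(255,255,255),1)
        if i%20==0: cv2.putText(f,str(v0+i),(8,i*s+4),0,.4,(0,255,255),1)
    cv2.imwrite(out,f)
def cal(n):
    c=camera(n); q=c["attitude"]; return c,R.from_quat([q[1],q[2],q[3],q[0]]).as_matrix()
def D(c): return np.array([c["k1"],0,0,0,0.])
def K(c): return np.array([[c["fx"],0,c["cx"]],[0,c["fy"],c["cy"]],[0,0,1]])
def pix(cr,P):
    c,M=cr; P=np.atleast_2d(np.array(P,float))
    Pc=(P-c["eye"])@M
    return cv2.projectPoints(Pc,np.zeros(3),np.zeros(3),K(c),D(c))[0][:,0]
def ray(cr,uv):
    c,M=cr
    x=cv2.undistortPoints(np.array([[uv]],float),K(c),D(c))[0,0]
    d=M@np.array([x[0],x[1],1]); return c["eye"],d
def atz(cr,uv,z):
    e,d=ray(cr,uv); return e+d*(z-e[2])/d[2]
def tri(r1,r2):
    (a,d),(b,f)=r1,r2
    A=np.stack([d,-f],1); s=np.linalg.lstsq(A,b-a,rcond=None)[0]
    p,q=a+s[0]*d,b+s[1]*f; return (p+q)/2,np.linalg.norm(p-q)
E
python3 - <<'E'
from h import *
crop("top",350,150,100,75,8,"pics/t1.png")
crop("scene",205,150,100,90,6,"pics/s1.png")
crop("top",200,140,110,75,7,"pics/t2.png")
crop("scene",340,220,120,90,6,"pics/s2.png")
E
```

```text
(no output)
```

View pics/t1.png

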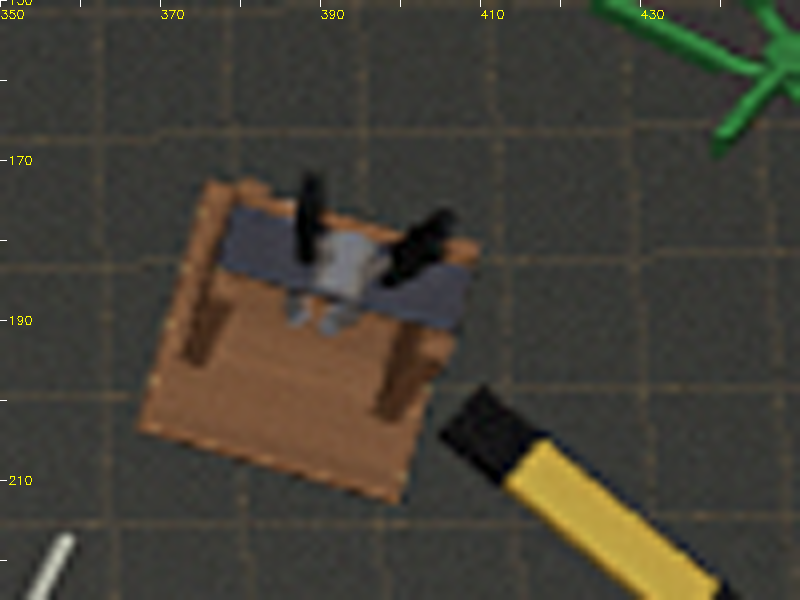

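View pics/s1.png

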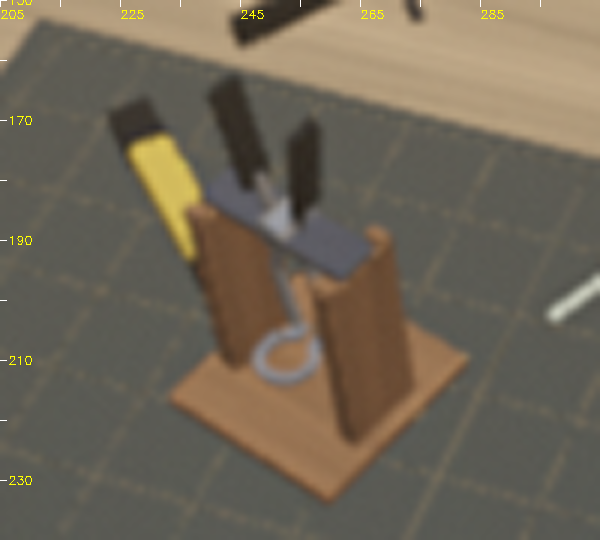

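View pics/t2.png

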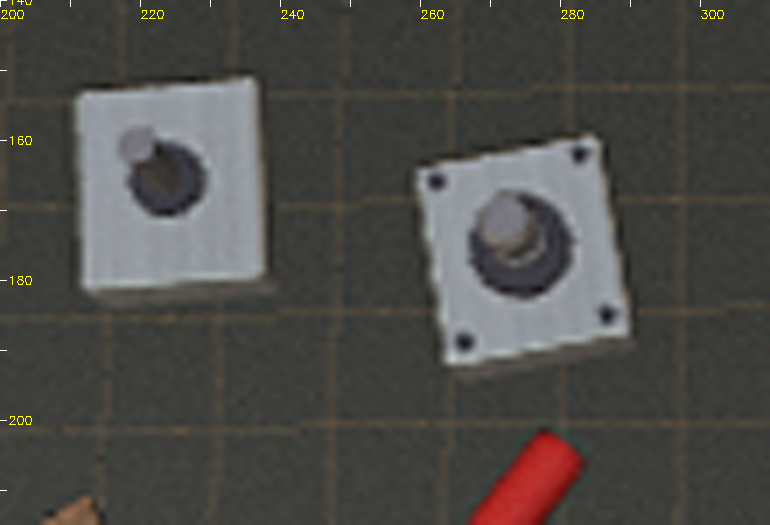

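View pics/s2.png

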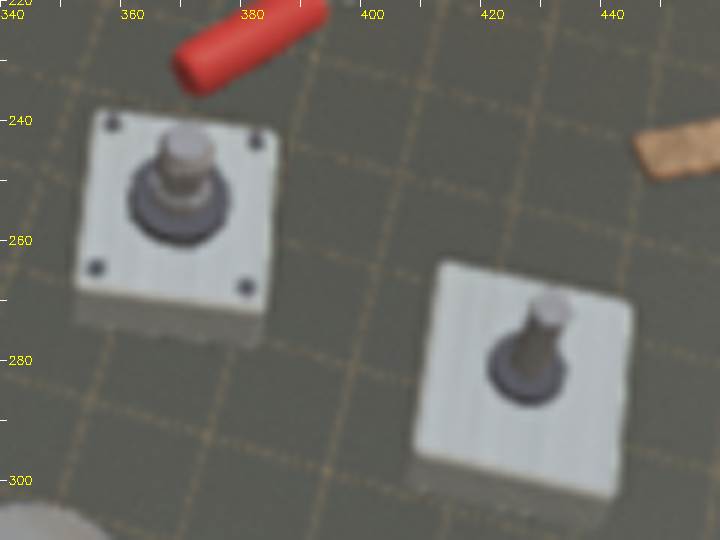

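The grooved stub is the one on the block with four bolt holes: (274,176) in top, (370,252) in scene. The pliers hang from a blue-grey cross-plate with black handles, and the ring shows at (252.5,209) in scene. I'll triangulate these points.

Run:
```python
from h import *
T,S=cal("top"),cal("scene")
def t(x,y,o,s): return ((x+.5)/s-.5+o[0],(y+.5)/s-.5+o[1])
a=lambda x,y:t(x,y,(350,150),8)
b=lambda x,y:t(x,y,(205,150),6)
c=lambda x,y:t(x,y,(200,140),7)
d=lambda x,y:t(x,y,(340,220),6)
np.set_printoptions(precision=4,suppress=True)
print("block corners top"); P=np.array([atz(T,c(*p),.036) for p in[(415,170),(597,137),(632,334),(448,363)]]);print(P,P.mean(0))
print([np.linalg.norm(P[i]-P[i-1]) for i in range(4)])
P=np.array([atz(S,d(*p),.036) for p in[(95,110),(280,131),(265,311),(76,287)]]);print(P,P.mean(0))
print([np.linalg.norm(P[i]-P[i-1]) for i in range(4)])
print("flange",atz(T,c(521,244),.046),atz(S,d(179,201),.046))
print("stubtop",atz(T,c(505,221),.083),atz(S,d(186,148),.083))
print("plate top"); P=np.array([atz(T,a(*p),.121) for p in[(232,205),(217,265),(455,330),(470,265)]]);print(P,P.mean(0))
P=np.array([atz(S,b(*p),.121) for p in[(222,172),(205,192),(345,279),(372,252)]]);print(P,P.mean(0))
print("ring",atz(S,b(287,355),.038))
print("base",[atz(T,a(*p),.008) for p in [(140,432),(400,503)]],[atz(S,b(*p),.008) for p in [(170,396),(329,502),(468,358)]])
```

```text
block corners top
[[0.5503 0.161  0.036 ]
 [0.5635 0.0831 0.036 ]
 [0.477  0.0676 0.036 ]
 [0.4657 0.1453 0.036 ]] [0.5141 0.1143 0.036 ]
[np.float64(0.08606332788587309), np.float64(0.07897436948567903), np.float64(0.08791171938806928), np.float64(0.07846139717349156)]
[[0.481  0.0668 0.036 ]
 [0.4659 0.1457 0.036 ]
 [0.5539 0.1601 0.036 ]
 [0.568  0.0835 0.036 ]] [0.5172 0.114  0.036 ]
[np.float64(0.08858908120444621), np.float64(0.08028929318430014), np.float64(0.08921069667900593), np.float64(0.07790499105627188)]
flange [0.5142 0.1136 0.046 ] [0.5204 0.1141 0.046 ]
stubtop [0.5142 0.1149 0.083 ] [0.5182 0.1133 0.083 ]
plate top
[[ 0.4872 -0.1841  0.121 ]
 [ 0.4662 -0.1782  0.121 ]
 [ 0.4424 -0.2575  0.121 ]
 [ 0.4648 -0.2637  0.121 ]] [ 0.4651 -0.2209  0.121 ]
[[ 0.4507 -0.2618  0.121 ]
 [ 0.4638 -0.2637  0.121 ]
 [ 0.4898 -0.1847  0.121 ]
 [ 0.4722 -0.1798  0.121 ]] [ 0.4691 -0.2225  0.121 ]
ring [ 0.4801 -0.2289  0.038 ]
base [array([ 0.4302, -0.1599,  0.008 ]), array([ 0.4021, -0.2547,  0.008 ])] [array([ 0.4999, -0.2844,  0.008 ]), array([ 0.5312, -0.1887,  0.008 ]), array([ 0.4344, -0.1603,  0.008 ])]
```

Grooved axle is at about (0.516, 0.114) and the plate centre at about (0.467, -0.221). Pliers yaw is about -0.29, which the tool already matches. I'll move across at a safe height.

Request:
drive_tool([
  [[0.0,-0.02,0.03],0],
  [[0.016,-0.04,0.03],0],
  [[0.016,-0.04,0.01],0],
  [[0.016,-0.04,0],0],
  [[0.016,-0.04,0],0],
  [[0.016,-0.04,0],0],
  [[0.016,-0.04,0],0],
  [[0.016,-0.04,0],0],
  [[0.016,-0.04,0],0],
  [[0.016,-0.04,0],0],
], gripper=1)

```text
time_s: 1.4
eef_pos: [0.3097, 0.1612, 0.2743]
eef_rot: [0.004, 0.14, 0.99, 0.001]
wrist_force: [0.9, -0.2, -0.4]
opening: 1.001
```

Request:
drive_tool([
  [[0.016,-0.04,0],0],
  [[0.016,-0.04,0],0],
  [[0.016,-0.04,0],0],
  [[0.016,-0.04,0],0],
  [[0.016,-0.04,0],0],
  [[0.016,-0.04,0],0],
  [[0.016,-0.04,0],0],
  [[0.016,-0.04,0],0],
  [[0.016,-0.04,0],0],
])

```text
time_s: 2.3
eef_pos: [0.4567, -0.2162, 0.2773]
eef_rot: [0.009, 0.141, 0.99, 0.0]
wrist_force: [0.9, 1.1, 1.0]
opening: 1.0
```

Request:
drive_tool([
  [[0.009,-0.005,0],0],
  [[0,0,0],0],
])

```text
time_s: 2.5
eef_pos: [0.4665, -0.2262, 0.2764]
eef_rot: [0.009, 0.144, 0.989, 0.0]
wrist_force: [-0.9, 0.6, 0.4]
opening: 0.999
```

Run:
```python
from h import *
o=get_obs();print(o['eef_pos'],o['eef_rot'],o['dq'])
crop("top",350,130,110,85,7,"pics/t3.png")
crop("scene",190,80,130,160,4,"pics/s3.png")
```

```text
[ 0.46646562 -0.22620292  0.27638176] [8.81962665e-03 1.44279953e-01 9.89497559e-01 3.01520916e-04] [-0.02606834  0.01040941  0.0001078  -0.01354327  0.00298783 -0.01130451]
```

View pics/t3.png

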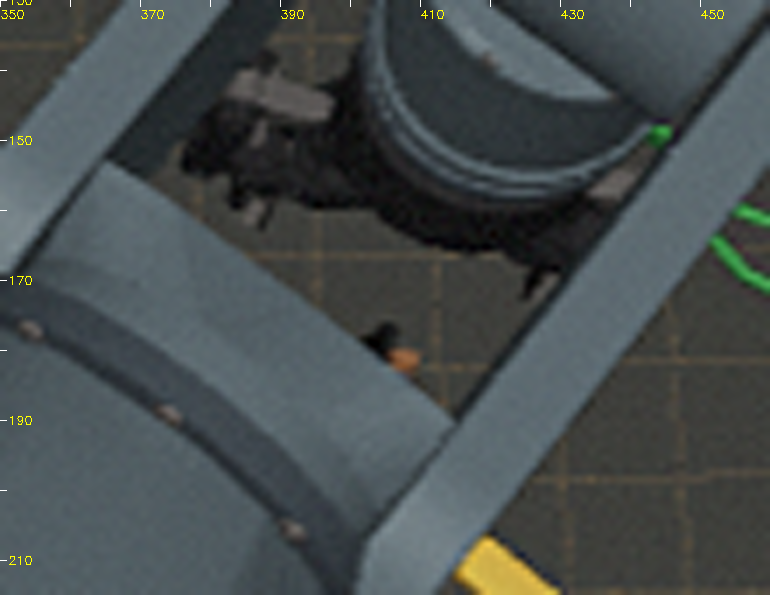

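View pics/s3.png

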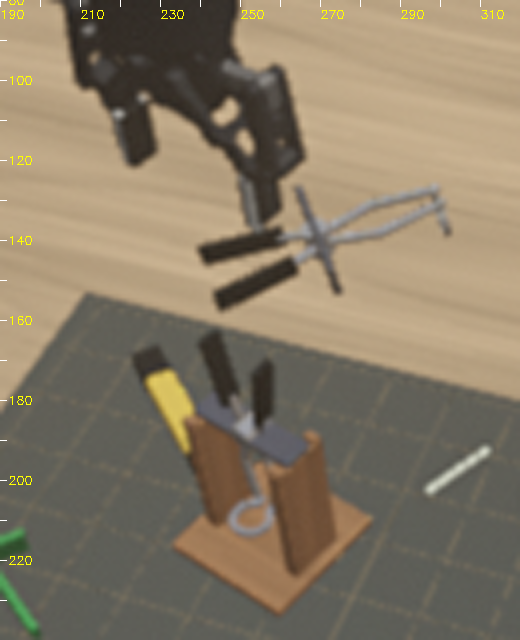

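The gripper is above the pliers and aligned, with its fingertips well over the handles. In scene the handles are at (241,167) and (255,177). Next, descend.

Request:
drive_tool([
  [[0.0005,0.004,-0.02],0],
  [[0,0,-0.02],0],
  [[0,0,-0.02],0],
  [[0,0,-0.015],0],
  [[0,0,0],0],
])

```text
time_s: 3.1
eef_pos: [0.4651, -0.2125, 0.2019]
eef_rot: [0.01, 0.139, 0.99, -0.0]
wrist_force: [-0.4, 0.1, -0.3]
opening: 1.001
```

Run:
```python
from h import *
o=get_obs();print(o['eef_pos'],o['eef_rot'],o['dq'])
crop("scene",190,110,130,130,5,"pics/s4.png")
crop("top",350,130,110,85,7,"pics/t4.png")
```

```text
[ 0.46508921 -0.21254614  0.20186663] [ 1.03611209e-02  1.39138864e-01  9.90218650e-01 -2.20539100e-04] [ 0.0205979  -0.03897148 -0.00794129  0.00064643  0.01965045  0.00065072]
```

View pics/s4.png

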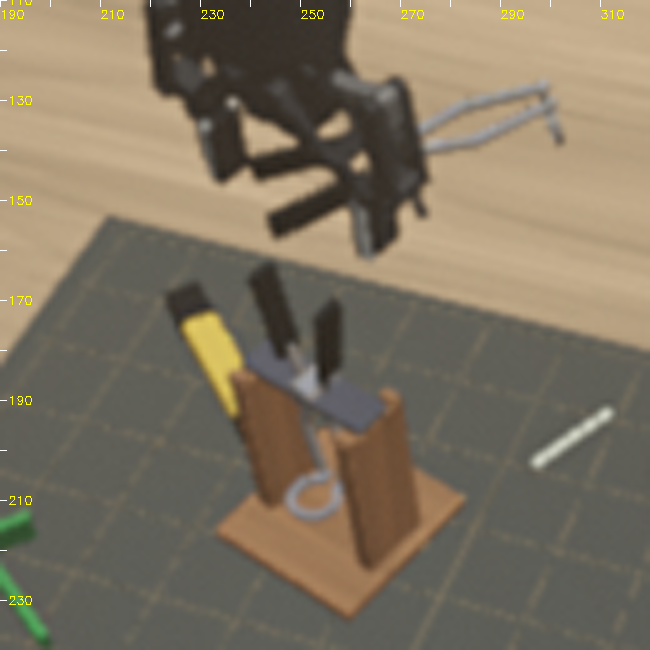

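View pics/t4.png

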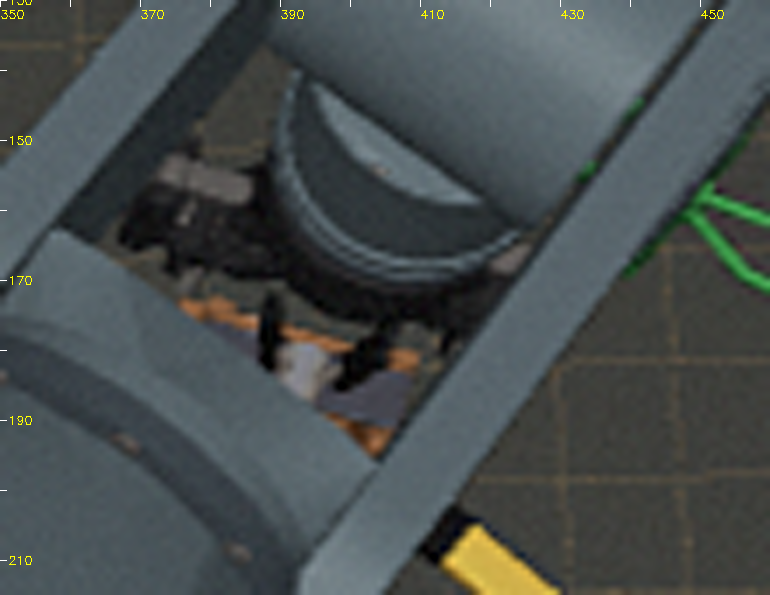

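The tool drifted to y -0.2125. Correct that, with still rows between moves.

Request:
drive_tool([
  [[0.002,-0.009,0],-0.008],
  [[0,0,0],0],
  [[0,0,0],0],
])

```text
time_s: 3.5
eef_pos: [0.47, -0.2239, 0.2078]
eef_rot: [0.014, 0.143, 0.99, -0.003]
wrist_force: [0.5, -0.8, -0.6]
opening: 0.998
```

Request:
drive_tool([
  [[0,0,0],0],
  [[0,0,0],0],
])

```text
time_s: 3.7
eef_pos: [0.4704, -0.2245, 0.2088]
eef_rot: [0.015, 0.143, 0.99, -0.003]
wrist_force: [-0.4, 0.0, -0.9]
opening: 1.001
```

Request:
drive_tool([
  [[-0.002,0.002,-0.012],0],
  [[0,0,-0.012],0],
  [[0,0,0],0],
])

```text
time_s: 4.0
eef_pos: [0.4679, -0.2221, 0.1825]
eef_rot: [0.015, 0.143, 0.99, -0.003]
wrist_force: [-0.9, -0.8, -0.4]
opening: 0.999
```

Request:
drive_tool([
  [[0,0.0,-0.01],0],
  [[0,0,-0.01],0],
  [[0,0,-0.008],0],
  [[0,0,0],0],
])

```text
time_s: 4.4
eef_pos: [0.4671, -0.2214, 0.1505]
eef_rot: [0.014, 0.143, 0.99, -0.002]
wrist_force: [-0.3, -0.6, 0.4]
opening: 0.998
```

Run:
```python
from h import *
o=get_obs();print(o['eef_pos'],o['eef_rot'])
crop("scene",200,130,100,110,6,"pics/s5.png")
crop("top",350,130,110,85,7,"pics/t5.png")
```

```text
[ 0.46706244 -0.22139837  0.150509  ] [ 0.01379504  0.14322463  0.98959135 -0.0023172 ]
```

View pics/s5.png

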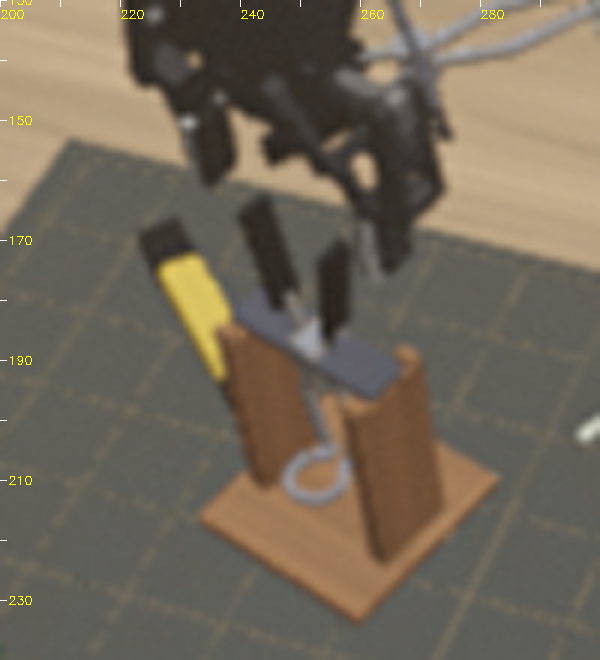

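View pics/t5.png

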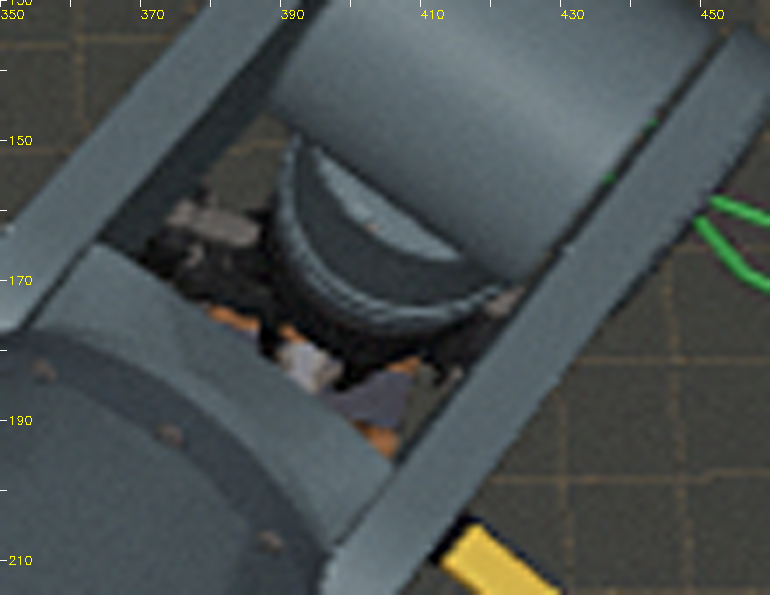

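Run:
```python
from h import *
T,S=cal("top"),cal("scene")
o=get_obs();p=o['eef_pos'];q=o['eef_rot'];M=R.from_quat([q[1],q[2],q[3],q[0]]).as_matrix();print(M)
for s in(-1,1):
  for yy in (.0425,.055):
    print(s,yy,pix(S,p+M@[0,s*yy,-.013]))
px=np.array([.9587,-.2846,0]);py=np.array([.2846,.9587,0])
c=np.array([.467,-.2217,.038])
print("handle tops",pix(S,[c+py*.026+[0,0,.156],c-py*.026+[0,0,.156],c+py*.02+[0,0,.100],c-py*.02+[0,0,.1]]))
print("plate",pix(S,[c+py*a+px*b+[0,0,.083] for a,b in((.042,.012),(.042,-.012),(-.042,-.012),(-.042,.012))]))
print("plateT",pix(T,[c+py*a+px*b+[0,0,.083] for a,b in((.042,.012),(.042,-.012),(-.042,-.012),(-.042,.012))]))
print("ring", pix(S,c+px*.0053))
```

```text
[[-0.95852735  0.28348029  0.02939816]
 [ 0.28328304  0.95897601 -0.01075761]
 [-0.0312417  -0.00198346 -0.99950989]]
-1 0.0425 [[237.58957216 167.86970359]]
-1 0.055 [[234.00154696 165.84355814]]
1 0.0425 [[262.81984589 182.11781717]]
1 0.055 [[266.65741852 184.28508449]]
handle tops [[256.65065652 171.39067508]
 [240.93874493 162.6516161 ]
 [257.67781673 185.29776165]
 [246.04038837 178.64415532]]
plate [[261.93084024 196.24488424]
 [267.96657858 190.42221595]
 [243.84754399 176.65317189]
 [237.70945931 182.15739466]]
plateT [[378.80459682 174.0201007 ]
 [376.58753536 182.25273301]
 [406.80164729 190.37685065]
 [408.91832785 182.06035487]]
ring [[255.50242409 207.09260337]]
```

```bash
python3 - <<'E'
from h import *
T,S=cal("top"),cal("scene")
o=get_obs();p=o['eef_pos'];q=o['eef_rot'];M=R.from_quat([q[1],q[2],q[3],q[0]]).as_matrix()
for b in (0,.013,.03,.05,.075,.1,.13,.16):
    print(b,[pix(T,p+M@[0,s*.05,-b])[0].round(1) for s in(-1,0,1)],[pix(S,p+M@[0,s*.05,-b])[0].round(1) for s in(-1,0,1)])
# triangulate fingertip centers assuming unknown
print(tri(ray(T,(380,162)),ray(S,(265,146))))
E
python3 - <<'E'
import cv2
f=cv2.imread("pics/s5.png")[0:340,80:480]; cv2.imwrite("pics/s5z.png",cv2.convertScaleAbs(cv2.resize(f,None,fx=1.9,fy=1.7,interpolation=cv2.INTER_CUBIC),alpha=1.8,beta=10))
E
```

```text
0 [array([413.2, 183.7]), array([394.6, 178.8]), array([376.2, 173.9])] [array([236.1, 170.2]), array([250.6, 178.4]), array([265.5, 186.9])]
0.013 [array([414.1, 182.7]), array([395.3, 177.7]), array([376.7, 172.8])] [array([235.4, 166.6]), array([250. , 174.9]), array([265.1, 183.4])]
0.03 [array([415.3, 181.3]), array([396.2, 176.3]), array([377.3, 171.3])] [array([234.4, 161.9]), array([249.2, 170.1]), array([264.5, 178.7])]
0.05 [array([416.7, 179.7]), array([397.3, 174.5]), array([378. , 169.4])] [array([233.2, 156.1]), array([248.2, 164.4]), array([263.7, 173. ])]
0.075 [array([418.6, 177.5]), array([398.7, 172.2]), array([379., 167.])] [array([231.7, 148.8]), array([247. , 157.1]), array([262.7, 165.7])]
0.1 [array([420.6, 175.2]), array([400.2, 169.8]), array([380. , 164.5])] [array([230.2, 141.1]), array([245.6, 149.4]), array([261.7, 158. ])]
0.13 [array([423.2, 172.3]), array([402.1, 166.8]), array([381.2, 161.3])] [array([228.2, 131.5]), array([244. , 139.8]), array([260.4, 148.5])]
0.16 [array([425.9, 169.2]), array([404.1, 163.5]), array([382.6, 157.9])] [array([226.2, 121.4]), array([242.3, 129.7]), array([259.1, 138.4])]
(array([ 0.47394321, -0.16634386,  0.28884644]), np.float64(0.006234261069091821))
```

View pics/s5z.png

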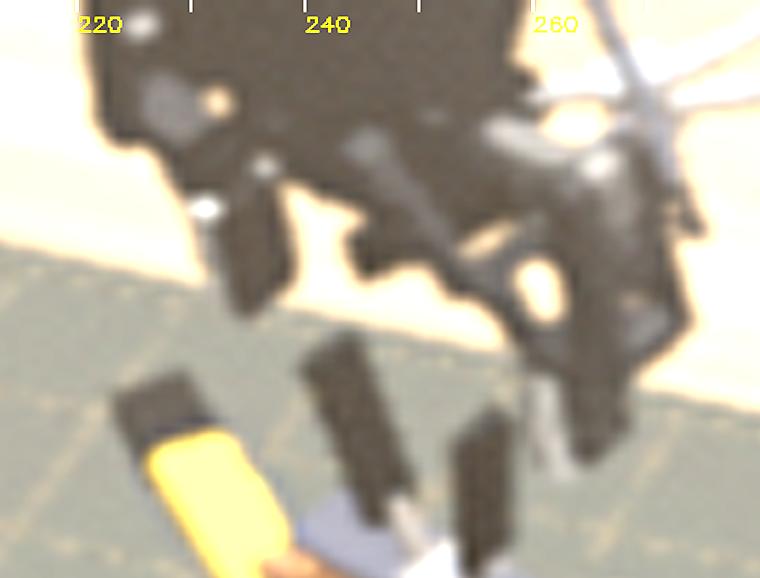

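The fingertips appear at (235,161) and (264.6,176), about 6 px higher than I predicted. I'll close partway, still clear of the 52 mm handle tops, and check their height again.

Request:
drive_tool([
  [[0,0,0],0],
  [[0,0,0],0],
  [[0,0,0],0],
], gripper=0.75)

```text
time_s: 5.0
eef_pos: [0.4688, -0.2228, 0.1539]
eef_rot: [0.016, 0.143, 0.99, -0.004]
wrist_force: [-0.3, -0.1, -0.1]
opening: 0.754
```

Run:
```python
from h import *
o=get_obs();print(o['eef_pos'],o['eef_rot'],o['opening'])
f=camera("scene")["frame"][130:200,205:285,::-1]
f=cv2.convertScaleAbs(cv2.resize(f,None,fx=8,fy=8,interpolation=cv2.INTER_CUBIC),alpha=1.8,beta=10)
S=cal("scene");p=o['eef_pos'];q=o['eef_rot'];M=R.from_quat([q[1],q[2],q[3],q[0]]).as_matrix()
for b in(0,.01,.02,.03,.04):
  for s in(-.032,0,.032):
    u,v=pix(S,p+M@[0,s,-b])[0]; cv2.circle(f,(int((u-204.5)*8),int((v-129.5)*8)),3,(0,0,255),-1)
cv2.imwrite("pics/s6.png",f)
```

```text
[ 0.46882366 -0.22275972  0.15391708] [ 0.0163484   0.1431402   0.98956003 -0.00381652] 0.7541398266513696
```

View pics/s6.png

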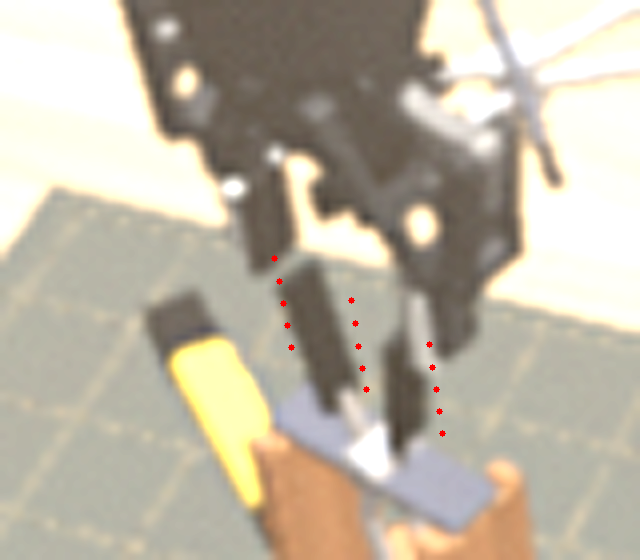

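The fingers look about 20–25 mm higher than the stated TCP. Going down 15 mm is safe under either reading: told-grasp 120 mm, tips still 13 mm above the plate.

Request:
drive_tool([
  [[-0.001,0.001,-0.008],0],
  [[0,0,-0.006],0],
  [[0,0,0],0],
  [[0,0,0],0],
])

```text
time_s: 5.5
eef_pos: [0.4673, -0.2214, 0.1381]
eef_rot: [0.016, 0.143, 0.99, -0.004]
wrist_force: [0.1, -0.0, -0.2]
opening: 0.748
```

```bash
cat >> h.py <<'E'
def zoom(n,u0,v0,w,h,s,out,a=1.8,pts=()):
    f=camera(n)["frame"][v0:v0+h,u0:u0+w,::-1]
    f=cv2.convertScaleAbs(cv2.resize(f,None,fx=s,fy=s,interpolation=cv2.INTER_CUBIC),alpha=a,beta=10)
    for u,v in pts: cv2.circle(f,(int((u-u0+.5)*s),int((v-v0+.5)*s)),2,(0,0,255),-1)
    cv2.imwrite(out,f)
E
python3 - <<'E'
from h import *
o=get_obs();print(o['eef_pos'],o['eef_rot'],o['wrist_force'])
zoom("scene",205,130,80,70,8,"pics/s7.png")
E
```

```text
[ 0.46731411 -0.22136103  0.13808249] [ 0.01588117  0.14316632  0.98956485 -0.00354981] [ 0.07545615 -0.03908154 -0.18008309]
```

View pics/s7.png

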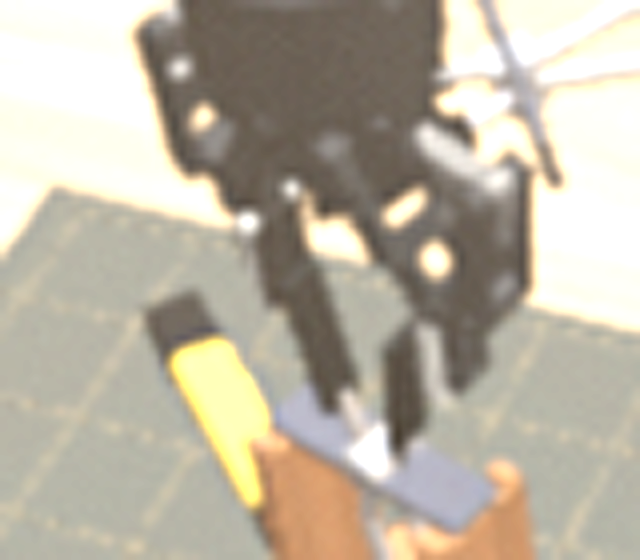

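The pads now overlap the handles in height: left tip at about (240,167), right pad at about (260,180). Close.

Request:
drive_tool([
  [[0,0,0],0],
  [[0,0,0],0],
  [[0,0,0],0],
  [[0,0,0],0],
  [[0,0,0],0],
  [[0,0,0],0],
], gripper=0)

```text
time_s: 6.15
eef_pos: [0.469, -0.2223, 0.141]
eef_rot: [0.018, 0.143, 0.99, -0.004]
wrist_force: [0.1, 0.4, -1.8]
opening: 0.29
```

Run:
```python
from h import *
o=get_obs();print(o['eef_pos'],o['eef_rot'],o['wrist_force'],o['opening'])
zoom("scene",205,130,80,90,7,"pics/s8.png")
zoom("top",350,130,110,85,7,"pics/t8.png")
```

```text
[ 0.46897737 -0.22228692  0.1410396 ] [ 0.01787198  0.14322116  0.98951977 -0.0043485 ] [ 0.09188904  0.39309188 -1.84684406] 0.290348798825701
```

View pics/s8.png

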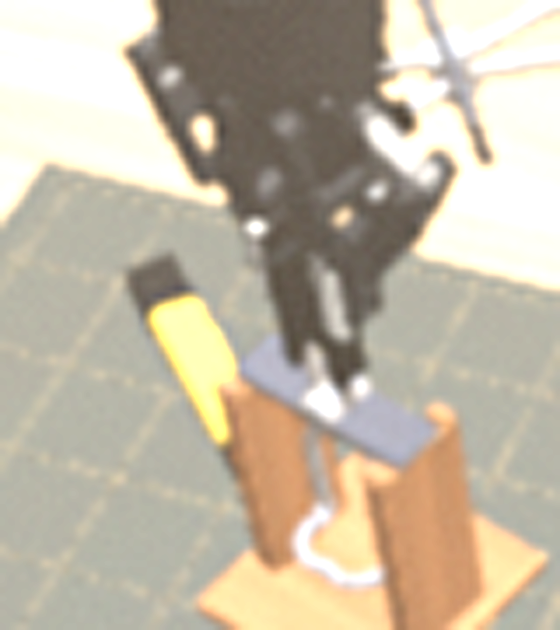

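View pics/t8.png

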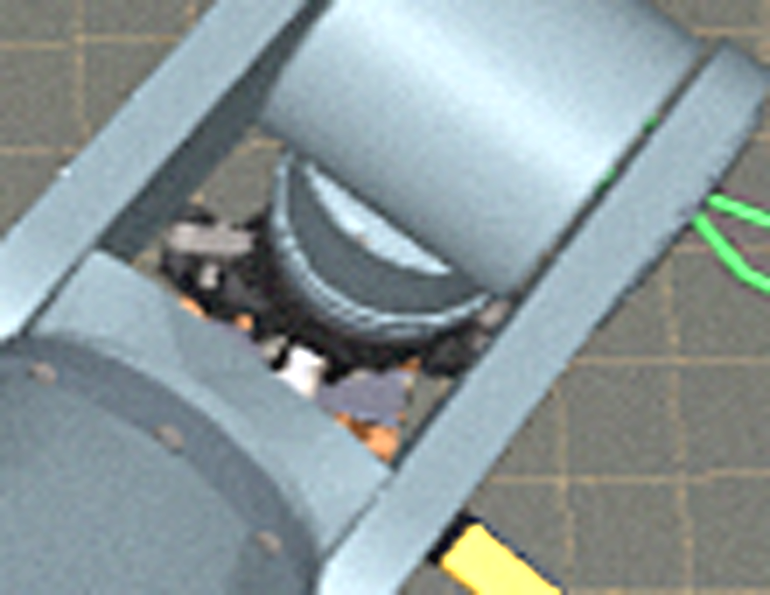

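The grip stopped at 0.29, the handles are parallel and the ring is visibly spread at about (252,208). Lift straight up.

Request:
drive_tool([
  [[0,0,0.008],0],
  [[0,0,0.01],0],
  [[0,0,0.012],0],
  [[0,0,0.012],0],
  [[0,0,0.0],0],
])

```text
time_s: 6.75
eef_pos: [0.4689, -0.2223, 0.187]
eef_rot: [0.018, 0.143, 0.99, -0.004]
wrist_force: [-0.3, 0.0, -1.8]
opening: 0.285
```

Request:
drive_tool([
  [[0,0,0.015],0],
  [[0,0,0.015],0],
  [[0,0,0.015],0],
  [[0,0,0.015],0],
  [[0,0,0.015],0],
  [[0,0,0.0],0],
  [[0,0,0.0],0],
])

```text
time_s: 7.45
eef_pos: [0.4684, -0.2219, 0.2656]
eef_rot: [0.018, 0.143, 0.99, -0.005]
wrist_force: [0.4, -0.1, -2.3]
opening: 0.287
```

Run:
```python
from h import *
o=get_obs();print(o['eef_pos'],o['eef_rot'],o['wrist_force'],o['opening'])
zoom("scene",190,70,110,160,4,"pics/s9.png")
```

```text
[ 0.46837684 -0.22186618  0.26557382] [ 0.01839775  0.1432601   0.989503   -0.00467737] [ 0.43434284 -0.07679054 -2.32461494] 0.2874855856419801
```

View pics/s9.png

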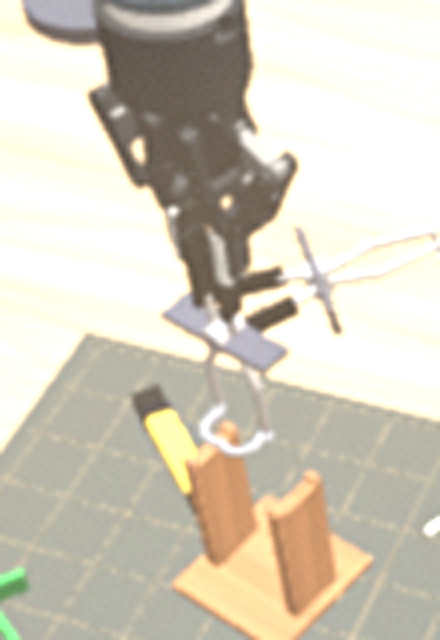

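The pliers are out of the stand and upright, with the ring spread. Move toward the grooved stub.

Request:
drive_tool([
  [[0.002,0.015,0],0],
  [[0.005,0.03,0],0],
  [[0.005,0.03,0],0],
  [[0.005,0.03,0],0],
  [[0.005,0.03,0],0],
  [[0.005,0.03,0],0],
  [[0.005,0.03,0],0],
  [[0.005,0.03,0],0],
  [[0.003,0.03,0],0],
  [[0.003,0.03,0],0],
])

```text
time_s: 8.5
eef_pos: [0.5052, 0.0792, 0.2553]
eef_rot: [0.011, 0.146, 0.989, -0.002]
wrist_force: [-0.3, 0.0, -2.2]
opening: 0.288
```

Request:
drive_tool([
  [[0,0.02,0],0],
  [[0,0,0],0],
  [[0,0,0],0],
])

```text
time_s: 8.8
eef_pos: [0.5023, 0.106, 0.2523]
eef_rot: [0.008, 0.143, 0.99, -0.001]
wrist_force: [-0.1, 0.2, -1.7]
opening: 0.288
```

Run:
```python
from h import *
o=get_obs();print(o['eef_pos'],o['eef_rot'],o['wrist_force'],o['opening'])
zoom("scene",310,100,120,200,3,"pics/s10.png")
zoom("top",220,120,110,85,7,"pics/t10.png")
```

```text
[0.50226631 0.10596521 0.25229371] [ 0.00822558  0.1427611   0.98972188 -0.0014856 ] [-0.05048047  0.17926519 -1.72199   ] 0.2875538915002401
```

View pics/s10.png

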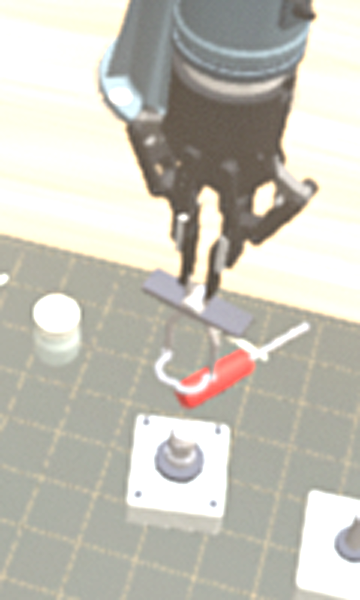

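View pics/t10.png

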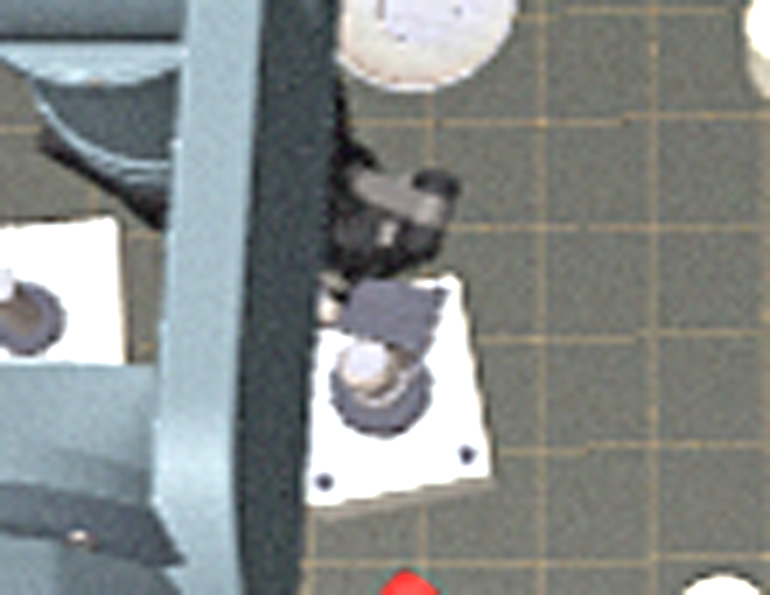

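```bash
cat >> h.py <<'E'
def rm(q): return R.from_quat([q[1],q[2],q[3],q[0]]).as_matrix()
# grip-time
pg=np.array([.46897737,-.22228692,.1410396]);Mg=rm([0.01787198,0.14322116,0.98951977,-0.0043485])
YAW=-.288
px=np.array([np.cos(YAW),np.sin(YAW),0]);py=np.array([-np.sin(YAW),np.cos(YAW),0])
PL0=np.array([.467,-.2217,.038])+px*.0053
Prel=Mg.T@(PL0-pg); Mrel=Mg.T@np.stack([px,py,[0,0,1]],1)
def pliers(o):
    M=rm(o['eef_rot']); return o['eef_pos']+M@Prel, M@Mrel
def model():
    P=[(x-.0053,y,.083) for x in(-.012,.012) for y in(-.042,.042)]
    P+=[(-.0053,0,z) for z in(.08,)]
    a=np.linspace(-2.5,2.5,30); P+=[(.0165*np.cos(t),.0165*np.sin(t),.002) for t in a]
    return np.array(P)
AX=np.array([.5163,.114,0])
def axle():
    a=np.linspace(0,2*np.pi,24)
    return np.array([AX+[r*np.cos(t),r*np.sin(t),z] for r,z in((.022,.046),(.012,.08),(.009,.086)) for t in a])
E
python3 - <<'E'
from h import *
o=get_obs();p,M=pliers(o);np.set_printoptions(precision=4,suppress=True);print(p,M[:,2],M[:,0])
for n,b in(("scene",(335,180,80,90,7)),("top",(220,120,110,85,7))):
    C=cal(n); zoom(n,*b,f"pics/m_{n}.png",1.5,list(pix(C,p+model()@M.T))+list(pix(C,axle())))
E
```

```text
[0.5037 0.1051 0.1494] [ 0.0181 -0.0085  0.9998] [ 0.9585 -0.2845 -0.0198]
```

View pics/m_scene.png

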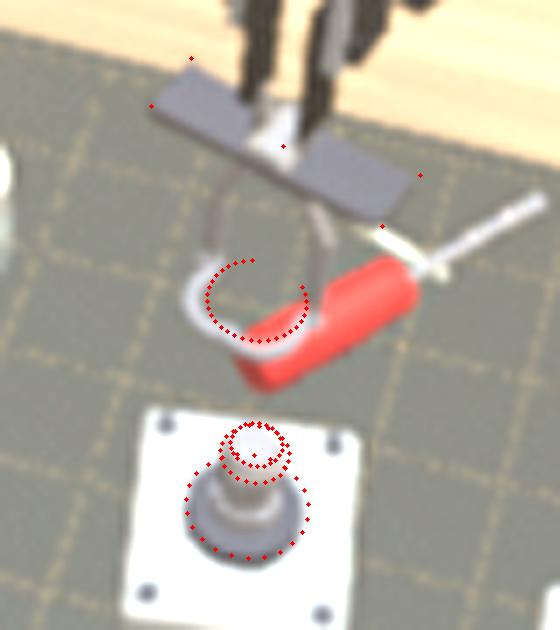

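View pics/m_top.png

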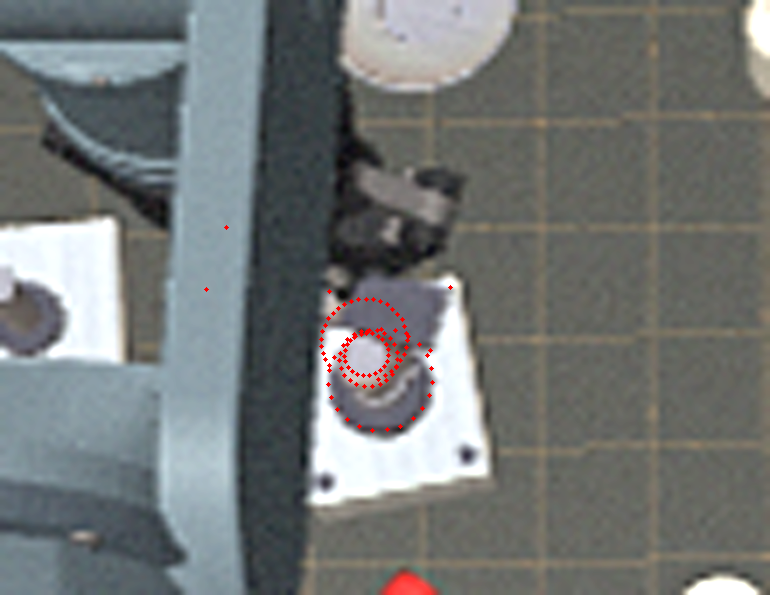

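The pliers model (plate corners, ring centre) and the stub top match both pictures to about 1–2 mm. Shift by (+12, +9) mm, then descend to about 0.11.

Request:
drive_tool([
  [[0.006,0.004,-0.01],0],
  [[0.006,0.004,-0.01],0],
  [[0.0,0.0,-0.01],0],
  [[0,0,-0.005],0],
  [[0,0,0],0],
  [[0,0,0],0],
])

```text
time_s: 9.7
eef_pos: [0.5159, 0.1116, 0.2135]
eef_rot: [0.008, 0.146, 0.989, -0.002]
wrist_force: [0.4, 0.1, -2.6]
opening: 0.285
```

```bash
cat > look.py <<'E'
import sys
from h import *
tag=sys.argv[1]
o=get_obs();p,M=pliers(o);np.set_printoptions(precision=4,suppress=True);print(o['eef_pos'],o['wrist_force'],o['torque'],o['opening']);print("origin",p,"off",p-AX,"zaxis",M[:,2])
for n,b in(("scene",(335,200,80,90,7)),("top",(220,120,110,85,7))):
    C=cal(n); zoom(n,*b,f"pics/{tag}_{n}.png",1.4,list(pix(C,p+model()[:5]@M.T))+list(pix(C,p))+(list(pix(C,axle()[24:48])) if len(sys.argv)>2 else []))
E
python3 look.py a
```

```text
[0.5159 0.1116 0.2135] [ 0.444   0.1409 -2.5542] [-0.0129  0.02   -0.0146] 0.2849339435878511
origin [0.517  0.1115 0.1104] off [ 0.0007 -0.0025  0.1104] zaxis [ 0.019  -0.0084  0.9998]
```

View pics/a_scene.png

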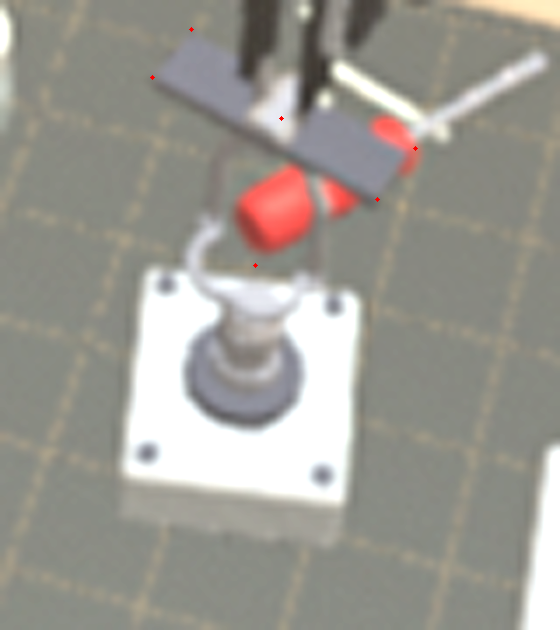

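View pics/a_top.png

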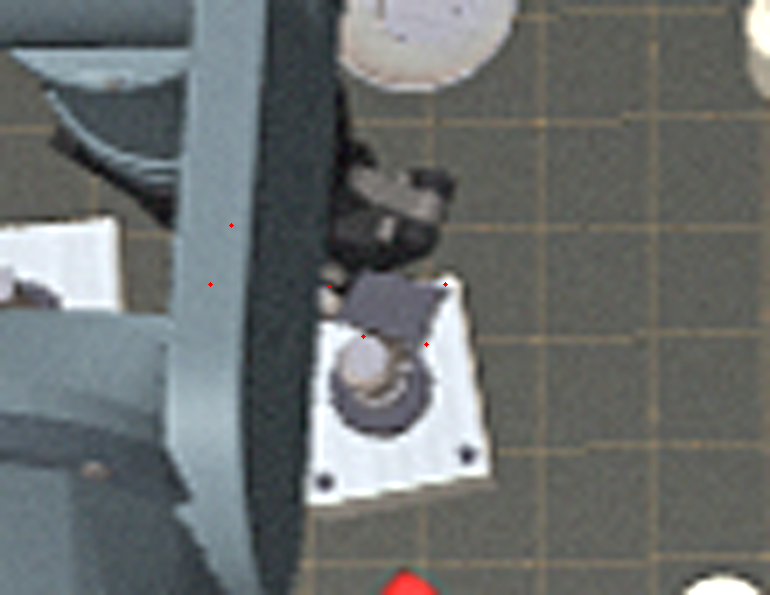

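Request:
drive_tool([
  [[-0.001,0.002,0],0],
  [[0,0,0],0],
  [[0,0,0],0],
])

```text
time_s: 10.2
eef_pos: [0.5158, 0.1138, 0.2155]
eef_rot: [0.01, 0.146, 0.989, -0.001]
wrist_force: [0.3, -0.6, -1.4]
opening: 0.28
```

Run:
```python
from h import *
o=get_obs();p,M=pliers(o);np.set_printoptions(precision=4,suppress=True);print(o['eef_pos'],o['eef_rot'],o['wrist_force']);print("origin",p,"off",p-AX,"zaxis",M[:,2])
C=cal("scene");a=np.linspace(-1.9,1.9,25)
ring=np.array([(r*np.cos(t),r*np.sin(t),.002) for r in(.0145,.0185) for t in a])
zoom("scene",350,205,45,55,12,"pics/b.png",1.2)
zoom("scene",350,205,45,55,12,"pics/b2.png",1.2,list(pix(C,p+ring@M.T))+list(pix(C,axle()[24:])))
```

```text
[0.5158 0.1138 0.2155] [ 0.0097  0.1457  0.9893 -0.0013] [ 0.2932 -0.5683 -1.3705]
origin [0.5173 0.1137 0.1125] off [ 0.001  -0.0003  0.1125] zaxis [ 0.0152 -0.0084  0.9998]
```

View pics/b.png

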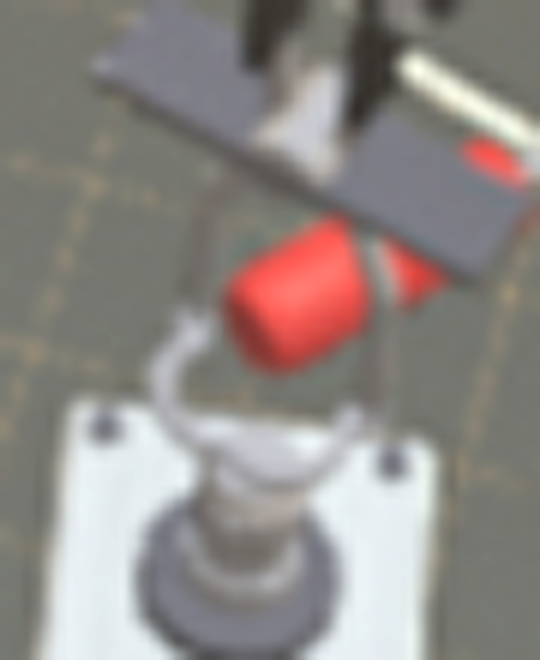

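View pics/b2.png

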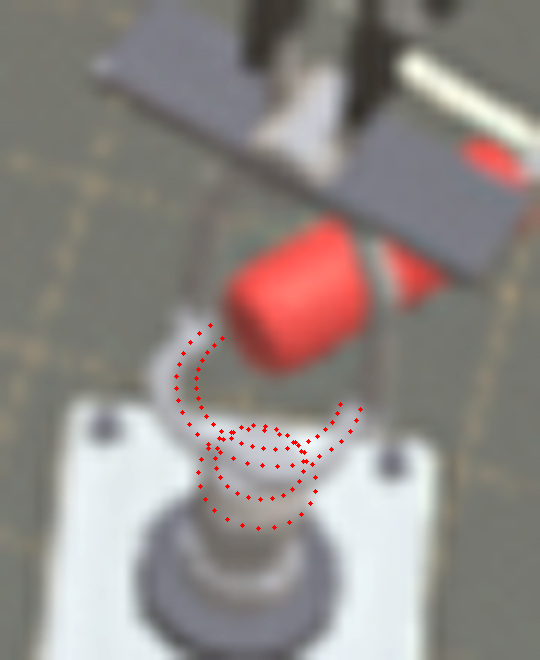

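The ring is over the stub. In this picture ring and stub share the same lateral bias, and the x offset agrees to within about 2 mm. Descend in small steps, watching the force.

Request:
drive_tool([
  [[0,0,-0.008],0],
  [[0,0,-0.008],0],
  [[0,0,-0.005],0],
  [[0,0,0],0],
])

```text
time_s: 10.75
eef_pos: [0.5152, 0.1137, 0.1919]
eef_rot: [0.009, 0.146, 0.989, -0.001]
wrist_force: [-0.3, 0.2, -2.4]
opening: 0.288
```

```bash
cat > l2.py <<'E'
import sys
from h import *
o=get_obs();p,M=pliers(o);np.set_printoptions(precision=4,suppress=True);print(o['eef_pos'],o['eef_rot'],o['wrist_force'],o['opening']);print("origin",p,"off",p-AX,"zaxis",M[:,2])
zoom("scene",350,205,45,55,12,f"pics/{sys.argv[1]}.png",1.2)
zoom("top",255,150,40,40,12,f"pics/{sys.argv[1]}t.png",1.2)
E
python3 l2.py c
```

```text
[0.5152 0.1137 0.1919] [ 0.0091  0.1458  0.9893 -0.0014] [-0.2533  0.2146 -2.3636] 0.28788463870306397
origin [0.5166 0.1136 0.0888] off [ 0.0003 -0.0004  0.0888] zaxis [ 0.0166 -0.0085  0.9998]
```

View pics/c.png

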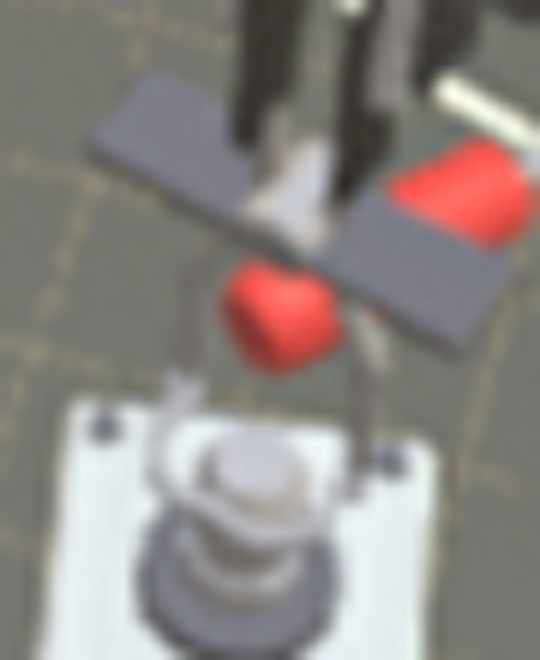

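View pics/ct.png

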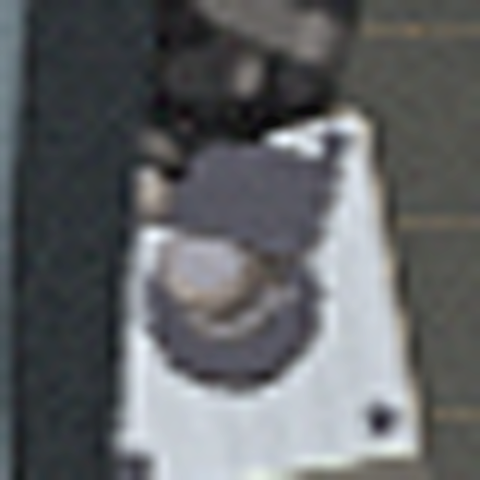

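The ring (x from 178 to 335 inside, in the crop) encircles the stub top (200–308), and the force is just the pliers' weight. Continue.

Request:
drive_tool([
  [[0,0,-0.005],0],
  [[0,0,-0.005],0],
  [[0,0,0],0],
])

```text
time_s: 11.15
eef_pos: [0.5162, 0.1136, 0.1825]
eef_rot: [0.01, 0.146, 0.989, -0.001]
wrist_force: [-0.3, 0.3, -2.4]
opening: 0.289
```

```bash
python3 l2.py d
```

```text
[0.5162 0.1136 0.1825] [ 0.0103  0.1458  0.9893 -0.0012] [-0.2785  0.3247 -2.3926] 0.2887402343163673
origin [0.5179 0.1136 0.0795] off [ 0.0016 -0.0004  0.0795] zaxis [ 0.0141 -0.0085  0.9999]
```

View pics/d.png

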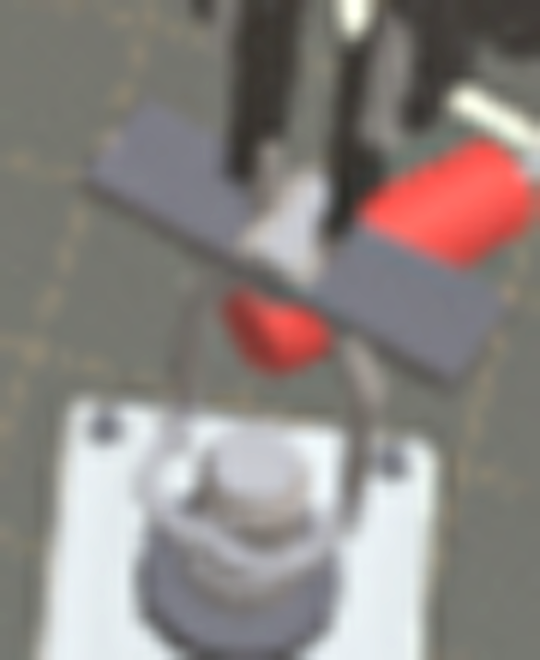

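No contact force, and the ring is threaded around the stub. Descend toward the groove.

Request:
drive_tool([
  [[-0.001,0,-0.005],0],
  [[0,0,-0.005],0],
  [[0,0,-0.002],0],
  [[0,0,0],0],
])

```text
time_s: 11.65
eef_pos: [0.5156, 0.1136, 0.1704]
eef_rot: [0.011, 0.146, 0.989, -0.001]
wrist_force: [-0.5, -0.2, -1.9]
opening: 0.29
```

```bash
python3 l2.py e
```

```text
[0.5156 0.1136 0.1704] [ 0.0109  0.1458  0.9893 -0.0011] [-0.5323 -0.1577 -1.947 ] 0.2896500673132243
origin [0.5174 0.1136 0.0673] off [ 0.0011 -0.0004  0.0673] zaxis [ 0.0127 -0.0085  0.9999]
```

View pics/e.png

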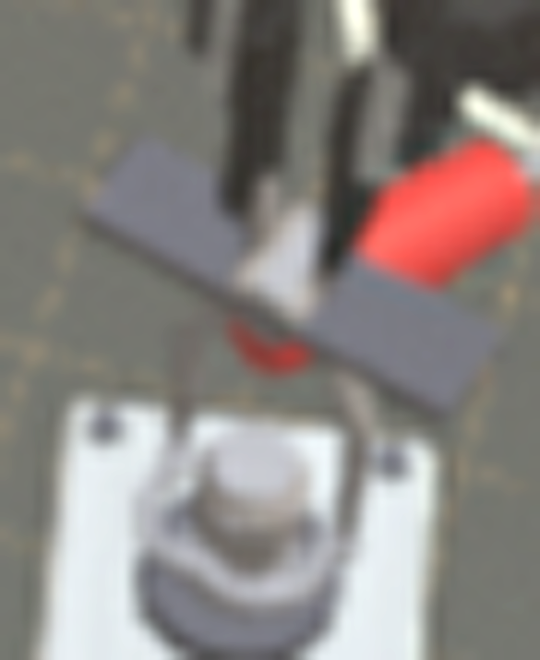

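Request:
drive_tool([
  [[-0.001,0,-0.004],0],
  [[0,0,-0.003],0],
  [[0,0,0],0],
  [[0,0,0],0],
])

```text
time_s: 12.15
eef_pos: [0.515, 0.1137, 0.1635]
eef_rot: [0.012, 0.146, 0.989, -0.001]
wrist_force: [0.1, 0.3, -2.5]
opening: 0.286
```

```bash
python3 l2.py f
python3 - <<'E'
from h import *
o=get_obs();p,M=pliers(o)
C=cal("scene");a=np.linspace(-1.9,1.9,25);b=np.linspace(0,6.28,30)
ring=np.array([(r*np.cos(t),r*np.sin(t),z) for r,z in((.0145,.002),(.019,.002),(.019,-.002)) for t in a])
pl=np.array([(x-.0053,y,.083) for x in(-.012,.012) for y in(-.042,.042)])
st=np.array([AX+[.012*np.cos(t),.012*np.sin(t),z] for z in(.08,.055) for t in b]+[AX+[.022*np.cos(t),.022*np.sin(t),.046] for t in b])
zoom("scene",350,205,45,55,12,"pics/f2.png",1.2,list(pix(C,p+ring@M.T))+list(pix(C,p+pl@M.T)))
zoom("scene",350,205,45,55,12,"pics/f3.png",1.2,list(pix(C,st)))
E
```

```text
[0.515  0.1137 0.1635] [ 0.0115  0.1458  0.9893 -0.001 ] [ 0.0608  0.2705 -2.5354] 0.28587956711562046
origin [0.5169 0.1136 0.0604] off [ 0.0006 -0.0004  0.0604] zaxis [ 0.0115 -0.0085  0.9999]
```

View pics/f.png

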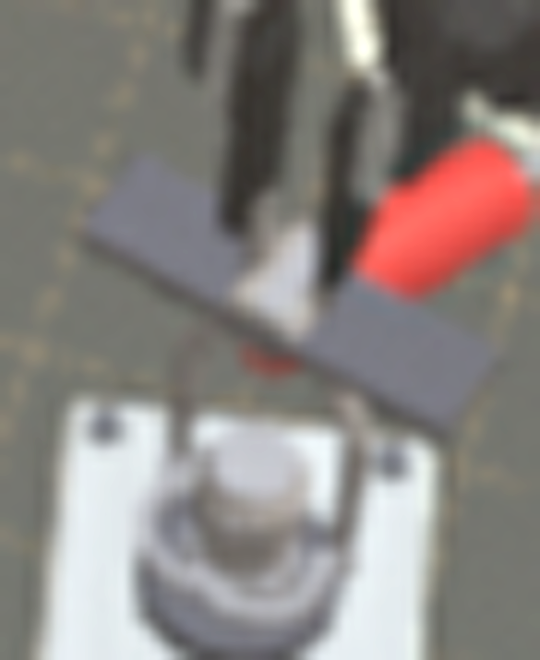

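View pics/f2.png

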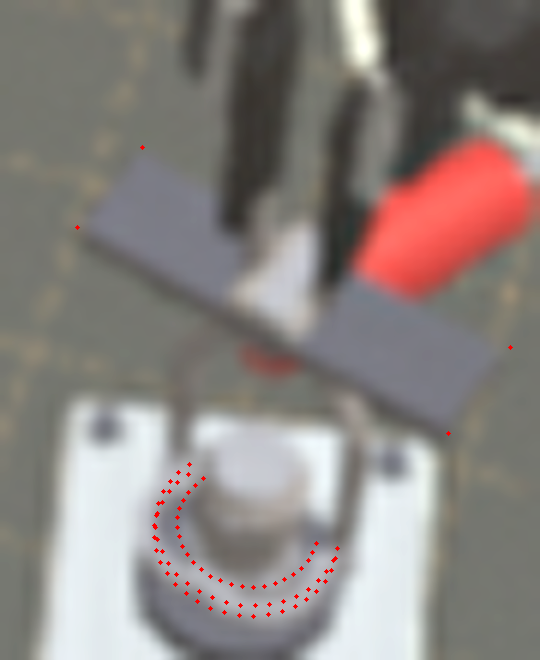

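View pics/f3.png

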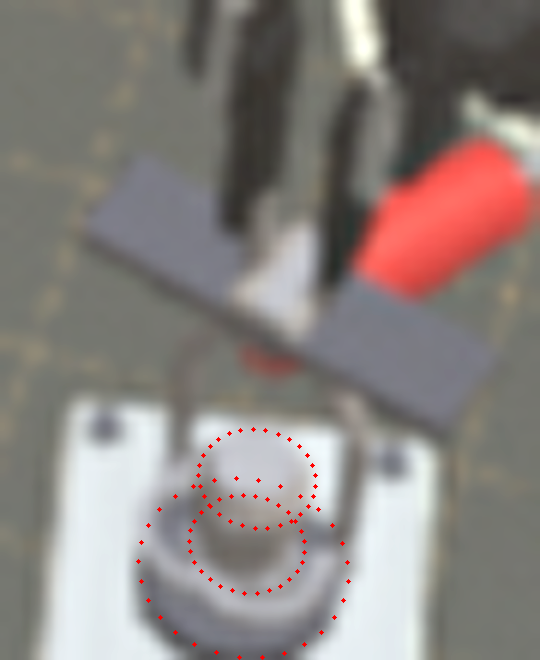

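The ring sits level with the groove, with visible gaps all round (about 27 px left and 20 px right in the 12x crop). The force is weight only. Check for drift with still rows.

Request:
drive_tool([
  [[-0.0005,0.0005,0],0],
  [[0,0,0],0],
  [[0,0,0],0],
  [[0,0,0],0],
])

```text
time_s: 12.8
eef_pos: [0.5147, 0.1142, 0.1639]
eef_rot: [0.012, 0.146, 0.989, -0.001]
wrist_force: [-0.1, 0.3, -1.9]
opening: 0.285
```

```bash
python3 l2.py g; python3 -c "
from h import *
print(np.abs(get_obs()['dq']).max())"
```

```text
[0.5147 0.1142 0.1639] [ 0.0119  0.1458  0.9892 -0.001 ] [-0.1068  0.2766 -1.9061] 0.28536915387294964
origin [0.5167 0.1142 0.0608] off [0.0004 0.0002 0.0608] zaxis [ 0.0107 -0.0085  0.9999]
0.0014522638489342626
```

View pics/g.png

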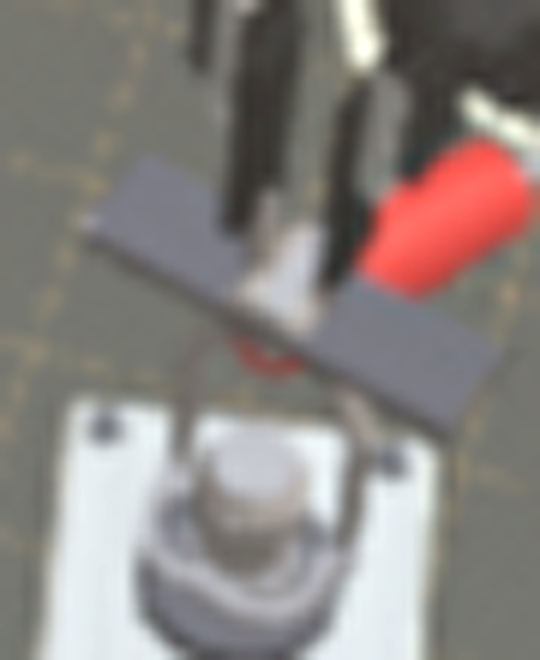

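View pics/gt.png

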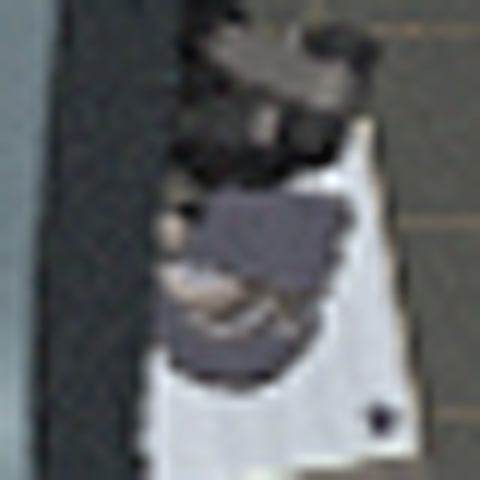

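```bash
python3 -c "
from bench import hand_in
print(hand_in())"
```

```text
the job is handed in; nothing more can be done
None
```

The snap ring is spread around the groove of the thick stub. The pliers are still held and squeezed, and the job was handed in at about 13 s of the 46 s allowed. No verdict came back.

I gripped the pliers by the handles, which spread the ring in the stand. Then I lifted them straight out, carried them over the bench to the grooved stub, and lowered the ring over its top.

**Last checks:**
- **Position:** by calculation the ring centre was at z ≈ 0.0608 m and about 0.5 mm from my estimate of the stub's axis.
- **Tilt:** about 0.014 rad.
- **Motion:** the arm was still, with joint speeds at or below 0.0015 rad/s.
- **Grip:** opening about 0.285, unchanged since the grasp, with the ring visibly spread.
- **Contact:** wrist force was only the pliers' weight, about 2 N, and the scene picture showed gaps on both sides of the stub.

**What disagreed:**
- **Cameras:** the two cameras differed by about 4 mm in x, by the same amount for the pliers and the stub. I used the mean.
- **Picture fit:** the ring drawn from the model was about 1.5 mm off the picture, so its position is good to about 2 mm.
- **Finger height:** in the pictures the open fingertips looked 20–25 mm higher than the stated TCP. I gripped with the TCP about 13 mm lower than first planned, and the grasp held.

I did not measure the bystanders at the end. Nothing in the pictures suggested that any had moved.

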